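# Close the etching cell: find the thread start, then screw the cap home

### The job

Close the electrolytic etching cell: set its screw cap level on the neck with the grip bar in line with the red index lines, keep it gently pressed down against the sprung specimen and turn it backward (counter-clockwise from above) until you feel the thread start drop, then screw it forward (clockwise) until it sits fully home and snug on the cell's shoulder, and let go. The cell only stands on its feet: do not force or overtighten the cap so that the cell is dragged round, and leave the other things on the bench where they are.

Things in the scene. Friction and masses are not known exactly. Their poses are not given: they have to be found in the camera images.
- cap: the loose screw cap, 200 g: aluminium, knurled, 64 mm across, 55 mm tall with its blue grip bar. Origin at the centre of its open rim (lowest face), z up; it starts standing on its rim on the bench. Flat outer top 32 mm above the rim; on it the bar, 32 to 55 mm above the rim, 14 mm thick, 54 mm long, along the cap's x axis.
- bar_grip (a point): centre of the grip bar, on the cap's axis, 44 mm above the rim; grip the bar here across its thickness. On the way to the cell stands a fixed drawer cabinet, 225 mm high, its back at x = 0.53: carry the cap well over or behind it.
- bar_end (a point): in the bar 25 mm from the axis along the cap's +x (the end with the white line), 44 mm above the rim
- cap_ceiling (a point): centre of the flat ceiling inside the cap, 26 mm above the rim. The bore is 54 mm wide, flared to 59 mm over its lowest 6 mm; in it two opposite right-hand thread ridges, each 60 degrees long, their lower edges 12 to 14 mm above the rim. The cap is the same after half a turn.
- cell: the etching cell, 2.7 kg in all, standing on four rubber feet; over about 0.7 N m of twist or 14 N sideways it slips: steel base plate 116 x 104 mm, its top 10 mm up, grey round body 80 mm across, threaded steel neck. Origin on the bench on the neck's axis, z up; red index lines lie on its x axis, front (-x) and back, and two terminals at the back (+x).
- shoulder (a point): centre of the body's flat top, 50 mm above the bench, on the axis. Home: the cap's rim lies on it all round, some 85 to 165 degrees forward of the thread start; there the turning torque rises sharply; stop there, or the cell turns with the cap. The thread holds the cap against the spring whenever it is let go for a fresh grip.
- index_front (a point): the front red index line on the shoulder, 36 mm from the axis along the cell's -x
- thread_top (a point): on the axis, 72 mm up: height of the thread start, within 1.5 mm. Right-hand two-start thread, 14 mm a turn, 51 mm over its ridges; it repeats every half turn. The neck is screwed into the body, so its angle and its height to 1.5 mm are unknown and not measured: from the bar in line with the index lines, the start comes after 20 to 75 degrees of backward turning.
- mouth (a point): centre of the neck's lip, 74 mm up within 1.5 mm; neck 44 mm across, its lip chamfered to 38 mm. Pressed down, the cap rides on the thread with its rim 56 to 62 mm above the bench, climbs 0.04 mm per degree turned backward, and at the start drops about 7 mm, to 52 to 55 mm; let up, it springs back 1 to 3 mm until its ridges meet the thread from below.
- specimen_rest (a point): where the top of the green specimen (30 mm across, in the mouth on a sprung plate) stands when free, 89.5 mm above the bench. Pressed, it gives way: 4 N to start, 0.6 N more per mm. A cap just set on rests on it, rim at 63.5 mm, clear of the thread. Pushing with about 10 N besides the cap's weight presses enough everywhere until the drop.
- wash_bottle: white bottle with red cap, 64 x 64 x 170 mm, loose bystander; origin at the centre of its underside
- etchant: brown bottle with black cap, 43 x 43 x 85 mm, loose bystander; origin at the centre of its underside
- paste_jar0: paste jar with blue lid, 47 x 47 x 36 mm, loose bystander; origin at the centre of its underside
- paste_jar1: paste jar with green lid, 47 x 47 x 36 mm, loose bystander; origin at the centre of its underside
- petri: clear shallow dish, 60 x 60 x 14 mm, loose bystander; origin at the centre of its underside
- beaker: clear beaker, 52 x 52 x 66 mm, loose bystander; origin at the centre of its underside
- specimen_a: black specimen puck, 25 x 25 x 16 mm, loose bystander; origin at the centre of its underside

How it is judged (in metres and radians):
On the way, in this order (a step that is already met when the one before it is completed fails the run):
1. the cap is set level on the neck, over the thread, with the grip bar in line with the red index lines within 15 degrees (z of cap in the frame of cell between 0.0552 and 0.067 m and horizontal distance between cap and cell below 0.004 m and angle between cap's own z axis and vertical below 0.06 rad and angle between the x axis of cap and the x axis of cell, either way round below 0.26 rad), for 0.2 s.
2. turned backward (counter-clockwise) by more than 10 degrees from the index lines, the cap has dropped into the thread start (z of cap in the frame of cell between 0.0505 and 0.0561 m and horizontal distance between cap and cell below 0.004 m and angle between cap's own z axis and vertical below 0.06 rad and ((x of bar_end in the frame of cell above -0.009 m and y of bar_end in the frame of cell above 0.0045 m) or (x of bar_end in the frame of cell below 0.009 m and y of bar_end in the frame of cell below -0.0045 m))), for 0.1 s.
At the end, for the whole second after the job is handed in: the cap is screwed fully home: its rim within 0.5 mm of the cell's shoulder, level within 2 degrees, on the neck's axis within 3 mm, at rest and let go (z of cap in the frame of cell between 0.0488 and 0.0505 m and horizontal distance between cap and cell below 0.003 m and angle between cap's own z axis and vertical below 0.035 rad and linear speed of cap below 0.01 m/s and contact force between the fingers and cap below 0.2 N); the robot touches nothing.
It fails at once if the cap is turned forward, over 20 degrees past the index lines, while it still rides on top of the thread (z of cap in the frame of cell between 0.0549 and 0.0632 m and horizontal distance between cap and cell below 0.004 m and ((x of bar_end in the frame of cell above 0.009 m and y of bar_end in the frame of cell below -0.009 m) or (x of bar_end in the frame of cell below -0.009 m and y of bar_end in the frame of cell above 0.009 m))).
It fails at once if the cap is forced: more than 80 N between cap and cell while its rim is still over 2 mm above the shoulder (contact force between cap and cell above 80 N and z of cap in the frame of cell above 0.052 m).
It fails at once if the cell is dragged along or round: its front index line is moved by more than 9 mm (distance of index_front from where it was at the start of the episode above 0.009 m).
It fails at once if another thing on the bench is moved by more than 30 mm (distance of any of wash_bottle, etchant, paste_jar0, paste_jar1, petri, beaker, specimen_a from where it was at the start of the episode above 0.03 m).
It also fails if it takes over 72 s, if anything falls off the work surface, if the arm or the gripper's body presses on something with over 40 N, if the wrist force passes 120 N, or if a joint passes its speed limit or range.

### The arm

A 7-joint arm with a two-finger parallel gripper is mounted at the origin on a cart in front of the work surface, level with it; the furniture and walls round the work are solid. World frame = base frame: x ahead of the robot, y to its left, z up, the work surface at z = 0. Lengths are in m, angles in degrees, forces in N, time in s.
With the tool pointing down it reaches from about 0.4 to 0.85 m from the base axis. Payload 10.4 kg.
Tool frame: the origin (TCP) lies at the very end of the fingers, on their centre line; the grasp point (between the pads) lies 19 mm behind it; z points along the fingers, y is the line along which they close (so a half turn about z gives the same grasp; the last joint's range is limited). The gripper opens to 85 mm and grips with 20 to 120 N. Pads are 22 mm wide; open, the fingers measure 114 mm over their backs; the gripper's body (76 mm by 85 mm) begins 54 mm behind the grasp point. The pads swing forward as they close: fully open they stand 13 mm farther back than shut.
Start: joints at [-75.837, 19.034, -3.707, 83.658, 1.238, 77.344, -5.071], TCP at [0.167, 0.602, 0.231] pointing down, gripper open.
Joint ranges: [-148.97, 148.97], [-28.65, 121.19], [-84.17, 76.75], [9.2, 138.47], [-72.65, 252.65], [3.7, 117.97], [-149.18, 149.18]. Speed limits (degrees/s): [127.2, 127.2, 159.86, 159.86, 180, 180, 180].

### API

Orientations are given as [roll, pitch, yaw] about the fixed x, y, z axes, in that order (R = Rz(yaw) Ry(pitch) Rx(roll)).
In Python, from cell import r, cams, ticket gives the robot as it stands.
- The arm moves only by the tool carry_out, never from a script. Its argument "targets" is a list of rows, each a list of 6 numbers: the shift along the tool's x, y, z as a fraction of full scale, then the turn, a rotation vector about the tool's x, y, z as a fraction of full scale. A call has 1 to 10 rows; each row is the pose to reach, as a shift and turn from the pose commanded when the call began, along the tool's axes at that moment; what a row does not reach only later rows make up. Full scale, the value 1, is 250 mm for a shift and 0.5 rad for a turn. A row lasts 1/12 s, in which the tool goes at most 41.7 mm and 7.16 degrees, less where a joint would pass 70% of its speed; a pose out of reach is approached as far as the arm can. A call with a number of a shift or a turn outside -1 to 1 is refused whole. A call with a gripper value outside its range is refused whole. "claw" is the finger opening in mm, from 0 to 85.4, set as the call begins (left out, the last holds). The fingers move at their own pace and stop on an object; the grip force is fixed at half the most. Time passes only in rows, so rows that repeat a pose let the fingers close. It gives the time, the measured TCP pose, the force, the opening and the grip force at its end, in the units of the state.
- r.observe(): the state, without advancing time (a new reading comes with each control period).
- cams.grab_frame(name): name is "scene" or "side" or "wrist"; returns a dict with "image" (420x560x3 uint8, blue, green, red), "intrinsics" (3x3 intrinsics, pixels), "cam_to_world" (4x4, takes a point from camera to world coordinates); the wrist camera has in their place "hand_eye" (4x4, takes a point from camera to tool coordinates, whose origin is the TCP and whose axes are the flange's). Camera axes: x right, y down, z forward; pixel columns grow to the right and rows downward; lengths in m; the calibration is good to about 2 mm. A picture is of the moment at which its call begins: read the wrist's pose just before it. There is no depth.
- ticket.sign_off(): hands the job in; it is judged then, once.
The state is a dict: "t": time; "joint_pos": joint angles; "dq": joint speeds; "joint_torque": joint torques, N m; "ee_pos": TCP position; "eef_rot": TCP orientation; "force": force on the tool from outside, world axes, zero at the start; "moment": the same for the moment, N m; "gripper_width": finger opening in m; "grip_force": force on a finger pad.
Only numpy, scipy, OpenCV 4.12 (cv2) and the standard library are available. Lean on these libraries where they do the work, as an engineer would, in place of code of your own. Each camera call takes 0.05 s, during which the arm holds its last target. There are 200 camera calls.

## Working session

There is one attempt and no reset: what is moved stays moved. The work goes in short steps, Python scripts to look and compute and a tool call to move; the robot and the scene stay as the last step left them, time stands still between calls to the robot, and variables do not carry over. Pictures are saved under pics/ and viewed, at most 10 in all, crops included, and the job is handed in when it is done.

Besides the shell and the picture viewer there is one more tool, called after ">>>" as name([rows], argument=value, ...), one row to a line, values as JSON. carry_out: Moves the arm, as the interface text tells. Its arguments: {"type":"object","properties":{"targets":{"type":"array","items":{"type":"array","items":{"type":"number"}}},"claw":{"type":"number"}},"required":["targets"]}

```bash
mkdir -p pics; ls
python3 - <<'E'
from cell import r,cams,ticket
import cv2,numpy as np
s=r.observe();print({k:np.round(v,4).tolist() for k,v in s.items()})
for n in("scene","side"):
    f=cams.grab_frame(n);cv2.imwrite(f"pics/{n}0.png",f["image"]);np.savez(f"{n}.npz",K=f["intrinsics"],T=f["cam_to_world"])
    print(n,np.round(f["intrinsics"],1).tolist(),np.round(f["cam_to_world"],4).tolist())
E
```

```text
pics
{'t': 0.0, 'joint_pos': [-75.8381, 19.072, -3.7081, 83.7064, 1.2363, 77.3422, -5.069], 'dq': [-0.018, -0.1349, 0.023, 0.0215, -0.0494, -0.0048, 0.0058], 'joint_torque': [-0.0013, -62.5466, 0.048, -39.1592, 0.0161, 0.0102, -0.0], 'ee_pos': [0.1665, 0.602, 0.2305], 'eef_rot': [-179.9192, 0.0021, 164.5467], 'force': [0.4424, -0.4003, -0.2151], 'moment': [-0.058, -0.0716, -0.0035], 'grip_force': 0.0, 'gripper_width': 0.0853}
scene [[527.0, 0.0, 278.0], [0.0, 527.0, 214.3], [0.0, 0.0, 1.0]] [[-0.8051, -0.3871, 0.4493, -0.1951], [-0.5927, 0.4982, -0.6328, 1.0418], [0.0211, -0.7758, -0.6306, 1.0532], [0.0, 0.0, 0.0, 1.0]]
side [[450.3, 0.0, 280.7], [0.0, 450.3, 210.0], [0.0, 0.0, 1.0]] [[0.0642, -0.5027, 0.8621, -0.8557], [-0.9979, -0.0274, 0.0584, -0.0106], [-0.0058, -0.864, -0.5034, 0.8768], [0.0, 0.0, 0.0, 1.0]]
```

View pics/scene0.png

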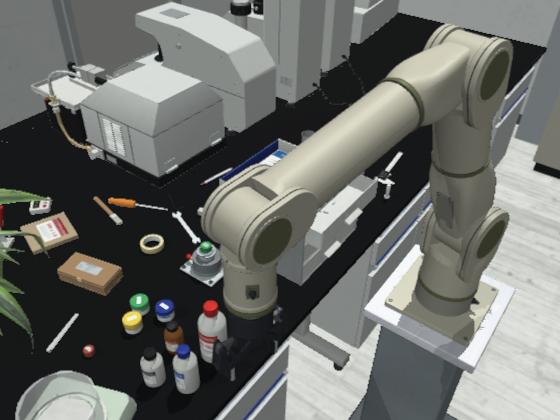

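View pics/side0.png

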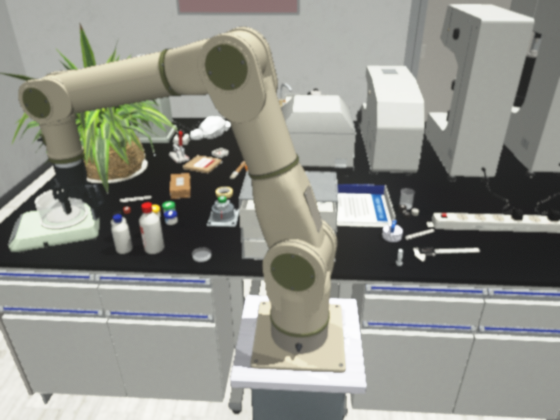

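The scene picture shows the cell near (206,262). The side picture shows the cell at (224,208) and a cap candidate with blue on it at (393,232). I'll compute both positions and enlarge those spots.

```bash
cat > h.py <<'E'
import numpy as np,cv2
def ray(n,u,v,z):
    d=np.load(f"{n}.npz");K,T=d["K"],d["T"]
    w=T[:3,:3]@np.linalg.solve(K,[u,v,1.]);return T[:3,3]+w*(z-T[2,3])/w[2]
def proj(n,p):
    d=np.load(f"{n}.npz");K,T=d["K"],d["T"]
    c=K@(T[:3,:3].T@(np.array(p)-T[:3,3]));return c[:2]/c[2]
E
python3 - <<'E'
from h import *
print(ray("side",393,232,.04),ray("scene",206,262,.06),ray("side",224,208,.06))
print(proj("scene",ray("side",393,232,.04)))
a=cv2.imread("pics/side0.png");b=cv2.imread("pics/scene0.png")
R=lambda i,x,y,w,h,s:cv2.resize(i[y:y+h,x:x+w],None,fx=s,fy=s,interpolation=cv2.INTER_CUBIC)
A=R(a,370,205,60,50,6);B=R(a,195,185,60,50,6);C=R(b,175,230,60,50,6);D=R(b,355,150,60,50,6)
cv2.imwrite("pics/c0.png",np.vstack([np.hstack([A,B]),np.hstack([C,D])]))
E
```

```text
[ 0.44975241 -0.3041955   0.04      ] [0.54470077 0.32674269 0.06      ] [0.54612265 0.29070035 0.06      ]
[354.13488136 174.52782789]
```

View pics/c0.png

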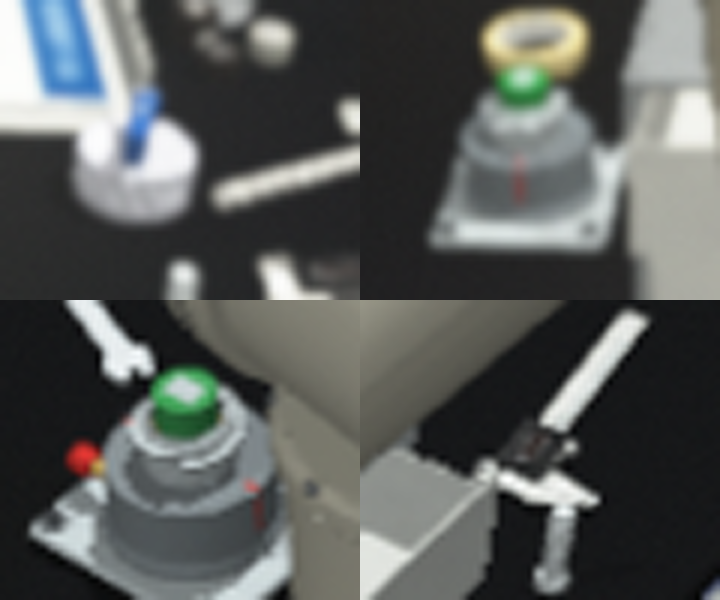

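Cap: the top disk is at about side (392.8,230.3), with the bar running away from the camera, roughly along world x. Cell: the green specimen is at side (222.2,199) and scene (206,244), and the red line at the front faces -x. Next I'll look with the wrist camera above the cell, then above the cap.

```bash
cat >> h.py <<'E'
from scipy.spatial.transform import Rotation as Ro
def plan(p,yaw,level=True):
    from cell import r
    s=r.observe();R0=Ro.from_euler("xyz",s["eef_rot"],degrees=True)
    d=R0.inv().apply(np.array(p)-s["ee_pos"])/.25
    q=[]
    for k in (0,180):
        v=(R0.inv()*Ro.from_euler("xyz",[180,0,yaw+k],degrees=True)).as_rotvec();q.append(v)
    v=min(q,key=np.linalg.norm)
    print("shift",np.round(d,3),"turn",np.round(v/.5,3),"rows",np.linalg.norm(d)*250/41.7,np.degrees(np.linalg.norm(v))/7.16)
E
python3 - <<'E'
from h import *
for z in(.085,.0895,.093):print(ray("scene",205.8,244.2,z),ray("side",222.2,198.5,z))
print(ray("side",392.8,230.3,.032))
plan([.50,.29,.40],164.5)
E
```

```text
[0.57307999 0.29407165 0.085     ] [0.57186844 0.30009171 0.085     ]
[0.56950935 0.29754731 0.0895    ] [0.56375473 0.29832569 0.0895    ]
[0.56673219 0.30025059 0.093     ] [0.55744406 0.29695211 0.093     ]
[ 0.47304899 -0.30793206  0.032     ]
shift [-1.618 -0.848 -0.676] turn [-0.002  0.     0.001] rows 11.682011262104968 0.011609107015123828
```

>>> carry_out([
  [0,0,-0.16,0,0,0],
  [0,0,-0.32,0,0,0],
  [-0.1,-0.05,-0.45,0,0,0],
  [-0.22,-0.11,-0.55,0,0,0],
  [-0.35,-0.18,-0.62,0,0,0],
  [-0.48,-0.25,-0.68,0,0,0],
  [-0.61,-0.32,-0.68,0,0,0],
  [-0.74,-0.39,-0.68,0,0,0],
  [-0.87,-0.46,-0.68,0,0,0],
  [-0.95,-0.5,-0.68,0,0,0],
])

```text
t: 0.93
ee_pos: [0.3652, 0.4151, 0.4015]
eef_rot: [-180.0, 0.1, 164.3]
force: [1.0, -0.5, 0.1]
gripper_width: 0.0852
grip_force: 0.0
```

>>> carry_out([
  [-0.13,-0.07,0,0,0,0],
  [-0.26,-0.14,0,0,0,0],
  [-0.39,-0.21,0,0,0,0],
  [-0.52,-0.28,0,0,0,0],
  [-0.65,-0.35,0,0,0,0],
  [-0.67,-0.35,0,0,0,0],
  [-0.67,-0.35,0,0,0,0],
  [-0.67,-0.35,0,0,0,0],
])

```text
t: 1.6
ee_pos: [0.4999, 0.29, 0.4008]
eef_rot: [-180.0, -0.1, 164.5]
force: [0.1, 0.8, -0.1]
gripper_width: 0.0856
grip_force: 0.0
```

```bash
cat >> h.py <<'E'
def wpic(name):
    from cell import r,cams
    s=r.observe();f=cams.grab_frame("wrist");cv2.imwrite(f"pics/{name}.png",f["image"])
    T=np.eye(4);T[:3,:3]=Ro.from_euler("xyz",s["eef_rot"],degrees=True).as_matrix();T[:3,3]=s["ee_pos"]
    np.savez(f"{name}.npz",K=f["intrinsics"],T=T@f["hand_eye"])
    print(s["t"],s["ee_pos"],s["eef_rot"],s["joint_pos"],s["force"],np.round(f["hand_eye"],3).tolist())
E
python3 - <<'E'
from h import *
wpic("w0");print(proj("w0",[.569,.298,.09]))
E
```

```text
1.6 [0.4999415  0.29002628 0.40081551] [-1.79976585e+02 -5.37530072e-02  1.64534006e+02] [-46.20686557  11.21233815  14.19629581  73.89654609  -2.76904413
  95.27264637  42.01105045] [ 0.08170648  0.81037369 -0.07073256] [[-0.0, -0.957, -0.289, 0.074], [1.0, -0.0, -0.001, -0.0], [0.001, -0.289, 0.957, -0.143], [0.0, 0.0, 0.0, 1.0]]
[300.7032684  211.72099615]
```

View pics/w0.png

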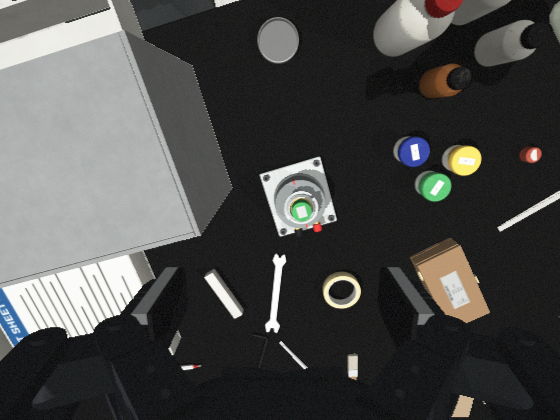

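The wrist view shows the cell with plate corners near (261,173), (323,157), (336,220) and (276,236), and the green specimen top at (302,212). I'll enlarge it to get the axis and the index lines.

Run:
```python
from h import *
a=cv2.imread("pics/w0.png")[150:245,250:350]
cv2.imwrite("pics/c1.png",cv2.resize(a,(600,570),interpolation=cv2.INTER_CUBIC))
```

```text
(no output)
```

View pics/c1.png

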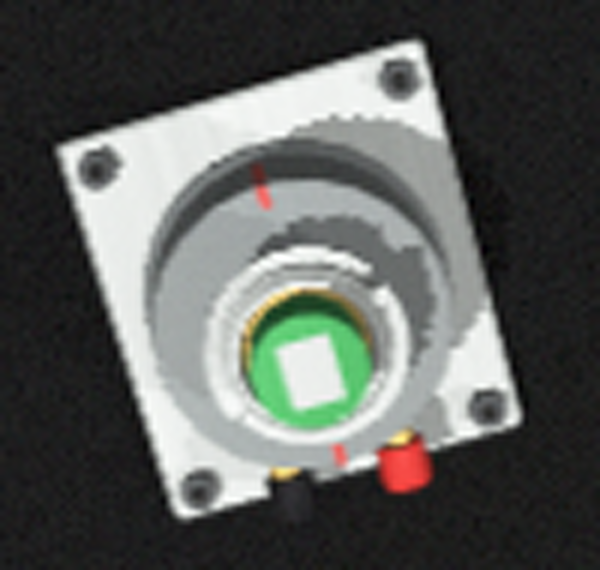

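Run:
```python
from h import *
P=lambda x,y,z:ray("w0",(x+.5)/6+249.5,(y+.5)/6+149.5,z)
c=np.array([P(*q,.01) for q in[(57,147),(423,40),(522,420),(180,520)]])
print(c,c.mean(0));ang=lambda v:np.degrees(np.arctan2(v[1],v[0]))
print([np.linalg.norm(c[i]-c[i-1]) for i in range(4)])
print(ang(c[3]-c[0]),ang(c[2]-c[1]),ang(c[1]-c[0])+90,ang(c[2]-c[3])+90)
f=P(263,200,.05);b=P(340,456,.05);print(f,b,ang(b-f))
g=P(310,368,.0895);print(g)
plan([.40,-.305,.40],164.5)
```

```text
[[0.51254531 0.24607614 0.01      ]
 [0.51093363 0.34997898 0.01      ]
 [0.62387577 0.3518909  0.01      ]
 [0.62727474 0.24914717 0.01      ]] [0.56865736 0.2992733  0.01      ]
[np.float64(0.11477052308780088), np.float64(0.10391533905095594), np.float64(0.11295831768448743), np.float64(0.10279993859030946)]
1.5333022669108891 0.9698276427689704 180.8886678730978 181.89477091876807
[0.53351812 0.29782011 0.05      ] [0.60618383 0.29971261 0.05      ] 1.4918662203120745
[0.56818412 0.29905934 0.0895    ]
shift [-0.248 -2.403  0.004] turn [-0.    -0.002  0.005] rows 14.484994919352792 0.020047023976598518
```

>>> carry_out([
  [-0.02,-0.16,0,0,0,0],
  [-0.04,-0.32,0,0,0,0],
  [-0.05,-0.48,0,0,0,0],
  [-0.06,-0.64,0,0,0,0],
  [-0.08,-0.8,0,0,0,0],
  [-0.1,-0.96,0,0,0,0],
  [-0.1,-1,0,0,0,0],
])

```text
t: 2.23
ee_pos: [0.4567, 0.0368, 0.4023]
eef_rot: [179.9, 0.1, 164.3]
force: [-0.1, 0.2, 0.5]
gripper_width: 0.0853
grip_force: 0.0
```

>>> carry_out([
  [-0.02,-0.16,0,0,0,0],
  [-0.04,-0.32,0,0,0,0],
  [-0.05,-0.48,0,0,0,0],
  [-0.06,-0.64,0,0,0,0],
  [-0.08,-0.8,0,0,0,0],
  [-0.1,-0.96,0,0,0,0],
  [-0.1,-1,0,0,0,0],
])

```text
t: 2.82
ee_pos: [0.4135, -0.2104, 0.4018]
eef_rot: [180.0, 0.1, 164.3]
force: [-0.1, -0.9, 0.2]
gripper_width: 0.0854
grip_force: 0.0
```

>>> carry_out([
  [-0.02,-0.16,0,0,0,0],
  [-0.04,-0.32,0.1,0,0,0],
  [-0.05,-0.4,0.2,0,0,0],
  [-0.05,-0.4,0.2,0,0,0],
  [-0.05,-0.4,0.2,0,0,0],
  [-0.05,-0.4,0.2,0,0,0],
])

```text
t: 3.32
ee_pos: [0.4016, -0.3037, 0.3516]
eef_rot: [180.0, 0.0, 164.7]
force: [-0.0, 1.1, -0.8]
gripper_width: 0.0854
grip_force: 0.0
```

Run:
```python
from h import *
wpic("w1");print(proj("w1",[.468,-.308,.032]))
```

```text
3.3167 [ 0.40159858 -0.30373381  0.35157766] [1.79968473e+02 5.73845270e-03 1.64675535e+02] [-19.24555864  -1.07672631  51.37456868  92.03800137   0.80955522
  88.63792266 106.78031545] [-0.04330129  1.05177308 -0.77116674] [[-0.0, -0.957, -0.289, 0.074], [1.0, -0.0, -0.001, -0.0], [0.001, -0.289, 0.957, -0.143], [0.0, 0.0, 0.0, 1.0]]
[291.60360884 210.23895257]
```

View pics/w1.png

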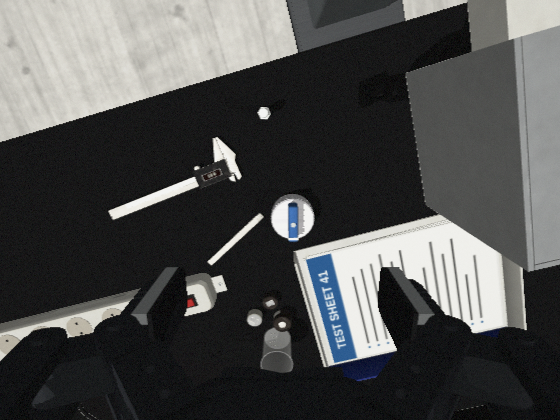

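The cap is at (293,217) in the wrist view, with its blue bar running nearly vertically from (293,203) to (293,240). I'll segment the bar and the white disk.

```bash
cat >> h.py <<'E'
def bar(name,box,z=.055):
    a=cv2.imread(f"pics/{name}.png");x,y,w,h=box;hsv=cv2.cvtColor(a[y:y+h,x:x+w],cv2.COLOR_BGR2HSV)
    m=cv2.inRange(hsv,(95,110,50),(125,255,255))
    m=cv2.morphologyEx(m,cv2.MORPH_CLOSE,np.ones((5,5)))
    n,l,s,c=cv2.connectedComponentsWithStats(m);k=1+np.argmax(s[1:,4])
    (cx,cy),wh,an=cv2.minAreaRect(cv2.findNonZero((l==k).astype(np.uint8)))
    q=cv2.boxPoints(((cx+x,cy+y),wh,an));W=np.array([ray(name,*p,z) for p in q])
    e=W[1]-W[0],W[2]-W[1];L=max(e,key=np.linalg.norm)
    print(q.tolist(),s[k],"centre",W.mean(0),"len",[np.linalg.norm(i) for i in e],"ang",np.degrees(np.arctan2(L[1],L[0]))%180)
E
python3 - <<'E'
from h import *
bar("w1",(265,190,60,56))
a=cv2.imread("pics/w1.png")[190:246,265:325]
cv2.imwrite("pics/c2.png",cv2.resize(a,None,fx=8,fy=8,interpolation=cv2.INTER_CUBIC))
E
```

```text
[[289.0, 203.0], [297.0, 203.0], [297.0, 241.0], [289.0, 241.0]] [ 24  13   9  39 338] centre [ 0.47901385 -0.30952332  0.055     ] len [np.float64(0.011162205526972812), np.float64(0.05699450511240884)] ang 165.40861702004045
```

View pics/c2.png

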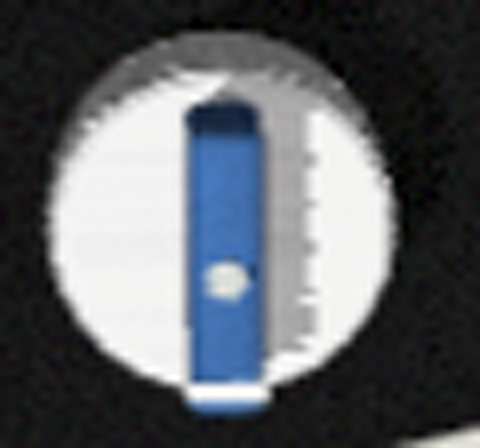

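Run:
```python
from h import *
P=lambda x,y,z:ray("w1",(x+.5)/8+264.5,(y+.5)/8+189.5,z)
print(P(228,270,.055),P(227,280,.055),P(222,232,.032))
a=P(226,133,.055);b=P(229,403,.055);d=b-a;print(d,np.linalg.norm(d),np.degrees(np.arctan2(d[1],d[0])))
plan([.469,-.3075,.12],165)
```

```text
[ 0.48045342 -0.30981159  0.055     ] [ 0.48222499 -0.31046338  0.055     ] [ 0.48079435 -0.31030345  0.032     ]
[ 0.04917532 -0.01243583  0.        ] 0.050723384688949984 -14.191848953421296
shift [-0.262  0.056  0.928] turn [ 0.001  0.002 -0.01 ] rows 5.790901878277121 0.04053256390825125
```

Run:
```python
from h import *
plan([.480,-.310,.15],165.6)
```

```text
shift [-0.308  0.058  0.808] turn [ 0.001  0.002 -0.031] rows 5.194583659731858 0.12375748259721653
```

>>> carry_out([
  [-0.06,0.01,0.15,0,0,0],
  [-0.12,0.02,0.3,0,0,0],
  [-0.18,0.03,0.45,0,0,-0.01],
  [-0.24,0.05,0.6,0,0,-0.03],
  [-0.31,0.058,0.75,0,0,-0.03],
  [-0.31,0.058,0.81,0,0,-0.03],
  [-0.31,0.058,0.81,0,0,-0.03],
  [-0.31,0.058,0.81,0,0,-0.03],
  [-0.31,0.058,0.81,0,0,-0.03],
], claw=45)

```text
t: 4.12
ee_pos: [0.4802, -0.312, 0.1509]
eef_rot: [180.0, 0.2, 165.4]
force: [-0.0, -0.5, 0.5]
gripper_width: 0.0454
grip_force: 0.0
```

Run:
```python
from h import *
wpic("w2");print(proj("w2",[.48,-.31,.055]))
bar("w2",(200,120,160,190))
```

```text
4.1167 [ 0.48018911 -0.31196728  0.15086684] [1.79983911e+02 1.60064711e-01 1.65445021e+02] [-12.07540434  20.70920486  49.69166778 100.02413739 -17.11045258
  67.03078866 117.97430532] [-0.03014537 -0.54680295  0.51450636] [[-0.0, -0.957, -0.289, 0.074], [1.0, -0.0, -0.001, -0.0], [0.001, -0.289, 0.957, -0.143], [0.0, 0.0, 0.0, 1.0]]
[285.19798605 211.78889936]
[[277.0, 175.0], [294.0, 175.0], [294.0, 238.0], [277.0, 238.0]] [ 77  55  18  64 997] centre [ 0.47668838 -0.30891129  0.055     ] len [np.float64(0.012561505819021365), np.float64(0.04994933239819709)] ang 166.03144405662437
```

View pics/w2.png

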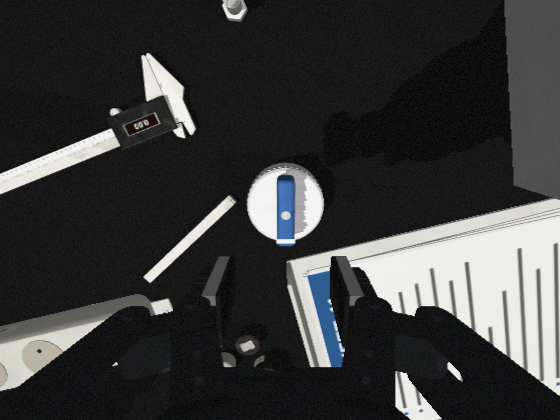

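The bar centre is at about (285.5,213), vertical in the image and so aligned with the tool. I'm going down to grip.

Run:
```python
from h import *
print(ray("w2",285.5,213,.055));plan([.480,-.310,.0355],165.6)
```

```text
[ 0.48099752 -0.31001786  0.055     ]
shift [0.005 0.008 0.462] turn [ 0.001  0.007 -0.006] rows 2.7719410440951737 0.03679973451398085
```

>>> carry_out([
  [0.002,0.006,0.1,0,0,0],
  [0.002,0.006,0.2,0,0,0],
  [0.002,0.006,0.28,0,0,0],
  [0.002,0.006,0.36,0,0,0],
  [0.002,0.006,0.42,0,0,0],
  [0.002,0.006,0.462,0,0,0],
  [0.002,0.006,0.462,0,0,0],
  [0.002,0.006,0.462,0,0,0],
])

```text
t: 4.83
ee_pos: [0.4797, -0.3106, 0.0344]
eef_rot: [180.0, 0.1, 165.4]
force: [0.0, -0.2, 0.2]
gripper_width: 0.0448
grip_force: 0.0
```

>>> carry_out([
  [0,0,0,0,0,0],
  [0,0,0,0,0,0],
  [0,0,0,0,0,0],
  [0,0,0,0,0,0],
  [0,0,0,0,0,0],
  [0,0,0,0,0,0],
  [0,0,0,0,0,0],
  [0,0,0,0,0,0],
], claw=5)

```text
t: 5.5
ee_pos: [0.4798, -0.3106, 0.0346]
eef_rot: [180.0, 0.1, 165.4]
force: [-0.2, 2.4, 7.2]
gripper_width: 0.0127
grip_force: 58.9
```

>>> carry_out([
  [0,0,-0.06,0,0,0],
  [0,0,-0.18,0,0,0],
  [0,0,-0.32,0,0,0],
  [0,0,-0.46,0,0,0],
  [0,0,-0.6,0,0,0],
  [0,0,-0.74,0,0,0],
  [0,0,-0.88,0,0,0],
  [0,0,-1,0,0,0],
  [0,0,-1,0,0,0],
  [0,0,-1,0,0,0],
])

```text
t: 6.33
ee_pos: [0.4794, -0.3109, 0.2848]
eef_rot: [180.0, 0.2, 165.4]
force: [-0.4, 0.9, -3.0]
gripper_width: 0.0128
grip_force: 59.0
```

>>> carry_out([
  [0,0.02,-0.1,0,0,0],
  [0.02,0.08,-0.2,0,0,0],
  [0.05,0.18,-0.28,0,0,0],
  [0.06,0.3,-0.3,0,0,0],
  [0.07,0.42,-0.3,0,0,0],
  [0.08,0.54,-0.3,0,0,0],
  [0.09,0.66,-0.3,0,0,-0.02],
  [0.1,0.78,-0.3,0,0,-0.04],
  [0.1,0.9,-0.3,0,0,-0.06],
  [0.1,1,-0.3,0,0,-0.08],
])

```text
t: 7.17
ee_pos: [0.5175, -0.0595, 0.3568]
eef_rot: [180.0, -0.1, 167.8]
force: [0.7, 0.4, -2.6]
gripper_width: 0.0126
grip_force: 59.0
```

Run:
```python
from h import *
plan([.569,.299,.36],181.4)
from cell import r
s=r.observe();print(s["joint_pos"],s["force"],s["gripper_width"],s["grip_force"])
```

```text
shift [ 0.101  1.445 -0.012] turn [ 0.001 -0.004 -0.474] rows 8.686020741801153 1.8957209469552732
[-38.20243059   2.83568601  42.02128216  88.72272874  -1.93136803
  89.29536964  81.63913472] [ 0.72993082  0.38817403 -2.62300498] 0.01257507825239747 58.96939694881439
```

>>> carry_out([
  [0.0,0.1,0,0,0,-0.03],
  [-0.02,0.22,0,0,0,-0.08],
  [-0.04,0.34,0,0,0,-0.14],
  [-0.05,0.46,0,0,0,-0.2],
  [-0.06,0.58,0,0,0,-0.26],
  [-0.07,0.7,0,0,0,-0.32],
  [-0.08,0.82,0,0,0,-0.4],
  [-0.09,0.94,0,0,0,-0.47],
  [-0.1,1,0,0,0,-0.47],
  [-0.1,1,0,0,0,-0.47],
])

```text
t: 8.0
ee_pos: [0.5951, 0.1816, 0.3551]
eef_rot: [-180.0, -0.2, -178.5]
force: [-0.7, 0.8, -3.5]
gripper_width: 0.0124
grip_force: 58.9
```

Run:
```python
from h import *
plan([.622,.299,.26],181.4)
```

```text
shift [-0.122  0.467  0.38 ] turn [-0.001 -0.008  0.003] rows 3.680421611780418 0.03617051804416624
```

>>> carry_out([
  [-0.03,0.12,0,0,0,0],
  [-0.06,0.24,0.04,0,0,0],
  [-0.09,0.36,0.12,0,0,0],
  [-0.12,0.467,0.22,0,0,0],
  [-0.12,0.467,0.32,0,0,0],
  [-0.12,0.467,0.38,0,0,0],
  [-0.12,0.467,0.38,0,0,0],
  [-0.12,0.467,0.38,0,0,0],
  [-0.12,0.467,0.38,0,0,0],
])

```text
t: 8.75
ee_pos: [0.6237, 0.2932, 0.2645]
eef_rot: [180.0, 0.1, -178.9]
force: [-0.1, -0.4, -1.9]
gripper_width: 0.0123
grip_force: 59.0
```

Run:
```python
from h import *
wpic("w3");print(proj("w3",[.5685,.299,.05]),proj("w3",[.5685,.299,.0895]),proj("w3",[.6,.299,.05]))
a=cv2.imread("pics/w3.png")
cv2.imwrite("pics/c3.png",cv2.resize(a[0:200,180:380],(600,600),interpolation=cv2.INTER_CUBIC))
```

```text
8.75 [0.62367122 0.29324583 0.26445304] [ 1.79978677e+02  6.07252653e-02 -1.78912288e+02] [-49.16254032  28.57097998  30.84943749  71.02927683 -14.27355787
  84.03608444  71.1025459 ] [-0.12742842 -0.43051611 -1.86118756] [[-0.0, -0.957, -0.289, 0.074], [1.0, -0.0, -0.001, -0.0], [0.001, -0.289, 0.957, -0.143], [0.0, 0.0, 0.0, 1.0]]
[288.8699368  130.44562272] [289.68097409 132.74786984] [288.1599865  160.11027313]
```

View pics/c3.png

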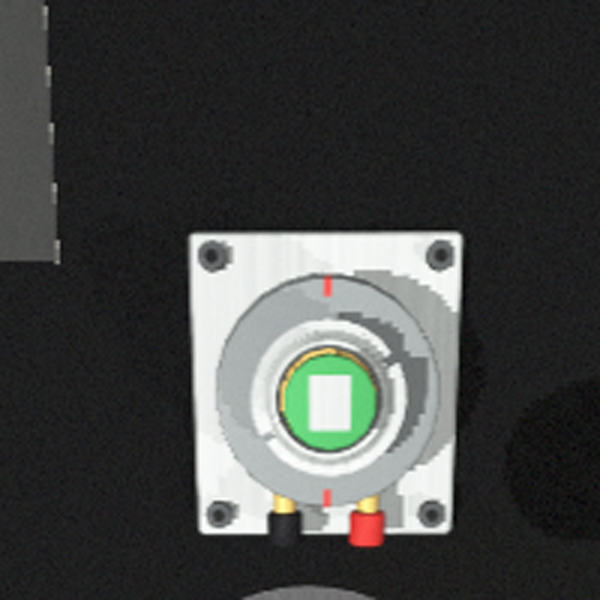

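This clear top view shows the front red line at crop (327,287), the back line at (327,498), the green top at (329,402) and the shoulder circle centred near (328,391).

Run:
```python
from h import *
P=lambda x,y,z:ray("w3",(x+.5)/3+179.5,(y+.5)/3-.5,z)
f=P(327,287,.05);b=P(327,498,.05);d=b-f
print(f,b,(f+b)/2,np.degrees(np.arctan2(d[1],d[0])));print(P(329,402,.0895),P(328,390.5,.05))
plan([.569,.299,.26],181.3)
```

```text
[0.53325757 0.29792285 0.05      ] [0.60607194 0.29970153 0.05      ] [0.56966475 0.29881219 0.05      ] 1.3993219469087892
[0.56935539 0.29869177 0.0895    ] [0.56786451 0.29912266 0.05      ]
shift [0.219 0.026 0.019] turn [ 0.002  0.004 -0.007] rows 1.327301034341592 0.033023804838921235
```

>>> carry_out([
  [0.07,0.01,0.02,0,0,0],
  [0.15,0.018,0.04,0,0,0],
  [0.221,0.026,0.06,0,0,-0.007],
  [0.221,0.026,0.15,0,0,-0.007],
  [0.221,0.026,0.25,0,0,-0.007],
  [0.221,0.026,0.35,0,0,-0.007],
  [0.221,0.026,0.45,0,0,-0.007],
  [0.221,0.026,0.55,0,0,-0.007],
  [0.221,0.026,0.58,0,0,-0.007],
  [0.221,0.026,0.58,0,0,-0.007],
])

```text
t: 9.63
ee_pos: [0.5673, 0.2989, 0.1175]
eef_rot: [-179.9, -0.1, -178.7]
force: [0.1, 0.1, -2.0]
gripper_width: 0.0128
grip_force: 59.0
```

>>> carry_out([
  [0,0,0,0,0,0],
  [0,0,0,0,0,0],
  [0,0,0,0,0,0],
])

```text
t: 9.88
ee_pos: [0.5689, 0.2999, 0.1204]
eef_rot: [179.9, 0.1, -178.7]
force: [0.5, -0.5, -1.7]
gripper_width: 0.0129
grip_force: 59.0
```

Run:
```python
from h import *
plan([.5685,.299,.099],181.4)
from cell import r
print([[np.round(s["force"],1),np.round(s["joint_pos"],1)] for s in [r.observe()]])
```

```text
shift [ 0.002 -0.004  0.086] turn [ 0.004  0.005 -0.002] rows 0.5135970647401684 0.02603109293046728
[[array([ 0.5, -0.5, -1.7]), array([-53.5,  27.5,  28.8,  89.9, -14.1,  66. ,  69.6])]]
```

>>> carry_out([
  [0.0,-0.001,0.02,0,0,0],
  [0.0,-0.002,0.04,0,0,0],
  [0.0,-0.002,0.055,0,0,0],
  [0,-0.002,0.07,0,0,0],
  [0,-0.002,0.08,0,0,0],
  [0,-0.002,0.086,0,0,0],
  [0,-0.002,0.086,0,0,0],
  [0,-0.002,0.086,0,0,0],
])

```text
t: 10.55
ee_pos: [0.5679, 0.299, 0.0971]
eef_rot: [180.0, -0.0, -178.6]
force: [-1.4, -0.9, 0.9]
gripper_width: 0.0125
grip_force: 59.5
```

>>> carry_out([
  [0,0,0.003,0,0,0],
  [0,0,0.006,0,0,0],
  [0,0,0.008,0,0,0],
  [0,0,0.008,0,0,0],
  [0,0,0.008,0,0,0],
])

```text
t: 10.97
ee_pos: [0.568, 0.2991, 0.095]
eef_rot: [180.0, 0.0, -178.6]
force: [-1.2, -0.2, 3.1]
gripper_width: 0.0128
grip_force: 59.8
```

>>> carry_out([
  [0,0,0.002,0,0,0],
  [0,0,0.004,0,0,0],
  [0,0,0.006,0,0,0],
  [0,0,0.006,0,0,0],
])

```text
t: 11.3
ee_pos: [0.5681, 0.2991, 0.094]
eef_rot: [180.0, 0.0, -178.6]
force: [-2.6, -1.3, 8.2]
gripper_width: 0.013
grip_force: 60.7
```

>>> carry_out([
  [0,0,0.002,0,0,0],
  [0,0,0.004,0,0,0],
  [0,0,0.006,0,0,0],
  [0,0,0.006,0,0,0],
])

```text
t: 11.63
ee_pos: [0.5684, 0.2992, 0.0938]
eef_rot: [179.9, 0.1, -178.6]
force: [-8.1, -2.9, 19.3]
gripper_width: 0.0131
grip_force: 62.1
```

>>> carry_out([
  [0.002,0,-0.003,0,0,0],
  [0.002,0,-0.003,0,0,0],
  [0.002,0,-0.003,0,0,0],
])

```text
t: 11.88
ee_pos: [0.5682, 0.2992, 0.0939]
eef_rot: [179.9, 0.1, -178.7]
force: [-2.1, -1.6, 11.1]
gripper_width: 0.013
grip_force: 61.1
```

>>> carry_out([
  [0,0,0,0,0,-0.07],
  [0,0,-0.0005,0,0,-0.14],
  [0,0,-0.001,0,0,-0.21],
  [0,0,-0.0015,0,0,-0.28],
  [0,0,-0.002,0,0,-0.35],
  [0,0,-0.002,0,0,-0.42],
  [0,0,-0.0025,0,0,-0.49],
  [0,0,-0.0025,0,0,-0.49],
])

```text
t: 12.55
ee_pos: [0.5683, 0.2992, 0.0945]
eef_rot: [180.0, 0.1, -164.5]
force: [-1.7, -0.8, 9.2]
gripper_width: 0.0129
grip_force: 60.9
```

Climbing as expected. I continue in small steps.

>>> carry_out([
  [0,0,0,0,0,-0.06],
  [0,0,-0.0003,0,0,-0.12],
  [0,0,-0.0006,0,0,-0.18],
  [0,0,-0.001,0,0,-0.24],
  [0,0,-0.001,0,0,-0.24],
])

```text
t: 12.97
ee_pos: [0.5683, 0.2992, 0.0948]
eef_rot: [180.0, 0.1, -157.6]
force: [-2.0, -1.0, 10.4]
gripper_width: 0.0128
grip_force: 60.9
```

>>> carry_out([
  [0,0,0,0,0,-0.06],
  [0,0,-0.0003,0,0,-0.12],
  [0,0,-0.0006,0,0,-0.18],
  [0,0,-0.001,0,0,-0.24],
  [0,0,-0.001,0,0,-0.24],
])

```text
t: 13.38
ee_pos: [0.5683, 0.2992, 0.095]
eef_rot: [180.0, 0.1, -150.8]
force: [-1.1, -1.4, 10.3]
gripper_width: 0.0124
grip_force: 60.8
```

>>> carry_out([
  [0,0,0,0,0,-0.05],
  [0,0,-0.0003,0,0,-0.1],
  [0,0,-0.0006,0,0,-0.15],
  [0,0,-0.0008,0,0,-0.2],
  [0,0,-0.0008,0,0,-0.2],
])

```text
t: 13.8
ee_pos: [0.5683, 0.2991, 0.0952]
eef_rot: [-180.0, 0.1, -145.1]
force: [-2.0, -2.4, 9.7]
gripper_width: 0.0131
grip_force: 60.8
```

>>> carry_out([
  [0,0,0,0,0,-0.05],
  [0,0,-0.0003,0,0,-0.1],
  [0,0,-0.0006,0,0,-0.15],
  [0,0,-0.0008,0,0,-0.2],
  [0,0,-0.0008,0,0,-0.2],
])

```text
t: 14.22
ee_pos: [0.5683, 0.2991, 0.0954]
eef_rot: [-180.0, 0.1, -139.3]
force: [-1.7, -1.2, 10.0]
gripper_width: 0.0125
grip_force: 60.8
```

>>> carry_out([
  [0,0,0,0,0,-0.05],
  [0,0,-0.0003,0,0,-0.1],
  [0,0,-0.0006,0,0,-0.15],
  [0,0,-0.0008,0,0,-0.2],
  [0,0,-0.0008,0,0,-0.2],
])

```text
t: 14.63
ee_pos: [0.5683, 0.299, 0.0955]
eef_rot: [-180.0, 0.1, -133.6]
force: [-1.6, -2.3, 10.0]
gripper_width: 0.0124
grip_force: 60.8
```

>>> carry_out([
  [0,0,0,0,0,-0.05],
  [0,0,-0.0003,0,0,-0.1],
  [0,0,-0.0006,0,0,-0.15],
  [0,0,-0.0008,0,0,-0.2],
  [0,0,-0.0008,0,0,-0.2],
])

```text
t: 15.05
ee_pos: [0.5684, 0.2988, 0.0956]
eef_rot: [-179.9, 0.1, -127.9]
force: [-0.8, -1.9, 9.8]
gripper_width: 0.0124
grip_force: 60.7
```

```bash
python3 -c "
from cell import r
s=r.observe();print(s['joint_pos'],s['force'],s['moment'])"
```

```text
[-45.76101988  27.50236692  18.31724469  90.78581144  -9.35058521
  63.0993312  116.96686921] [-0.79047023 -1.90279577  9.79381769] [-0.47100443  0.28416276  0.02708955]
```

>>> carry_out([
  [0,0,0,0,0,-0.05],
  [0,0,-0.0003,0,0,-0.1],
  [0,0,-0.0006,0,0,-0.15],
  [0,0,-0.0006,0,0,-0.15],
])

```text
t: 15.38
ee_pos: [0.5684, 0.2987, 0.0955]
eef_rot: [-179.9, 0.1, -123.6]
force: [-0.0, -1.9, 6.8]
gripper_width: 0.0128
grip_force: 60.3
```

>>> carry_out([
  [0,0,0,0,0,-0.05],
  [0,0,-0.0003,0,0,-0.1],
  [0,0,-0.0006,0,0,-0.15],
  [0,0,-0.0006,0,0,-0.15],
])

```text
t: 15.72
ee_pos: [0.568, 0.2986, 0.0949]
eef_rot: [-179.9, 0.0, -119.3]
force: [2.5, -2.6, 2.9]
gripper_width: 0.0129
grip_force: 59.9
```

>>> carry_out([
  [0,0,0,0,0,-0.05],
  [0,0,-0.0003,0,0,-0.1],
  [0,0,-0.0006,0,0,-0.15],
  [0,0,-0.0006,0,0,-0.15],
])

```text
t: 16.05
ee_pos: [0.5676, 0.2984, 0.0949]
eef_rot: [-180.0, -0.0, -114.9]
force: [2.9, -3.8, 3.0]
gripper_width: 0.0129
grip_force: 59.8
```

Force dropped to spring level, so this is the thread start. I follow it down gently.

>>> carry_out([
  [0,0,0.004,0,0,0],
  [0,0,0.007,0,0,0],
  [0,0,0.01,0,0,0],
  [0,0,0.01,0,0,0],
])

```text
t: 16.38
ee_pos: [0.5677, 0.2985, 0.0928]
eef_rot: [-180.0, -0.0, -115.1]
force: [2.6, -5.8, 6.1]
gripper_width: 0.0125
grip_force: 60.2
```

>>> carry_out([
  [0.001,-0.001,0.003,0,0,0],
  [0.0016,-0.002,0.007,0,0,0],
  [0.0016,-0.002,0.01,0,0,0],
  [0.0016,-0.002,0.01,0,0,0],
])

```text
t: 16.72
ee_pos: [0.5679, 0.2984, 0.0905]
eef_rot: [-180.0, 0.0, -115.0]
force: [1.5, -3.2, 7.0]
gripper_width: 0.0122
grip_force: 60.4
```

>>> carry_out([
  [0,0,0.003,0,0,0],
  [0,0,0.006,0,0,0],
  [0,0,0.009,0,0,0],
  [0,0,0.009,0,0,0],
])

```text
t: 17.05
ee_pos: [0.5681, 0.2985, 0.0894]
eef_rot: [-180.0, 0.1, -115.0]
force: [-1.7, -5.9, 16.0]
gripper_width: 0.0126
grip_force: 61.6
```

```bash
python3 -c "
from cell import r
s=r.observe();print(s['joint_pos'],s['force'],s['moment'],s['ee_pos'])"
```

```text
[-43.83241552  27.63554688  15.79696523  90.97773947  -8.20590886
  62.44814568 128.99852654] [-1.69384207 -5.8947951  15.97361983] [-1.27471139  0.28970762  0.05661992] [0.56812841 0.29847973 0.08938916]
```

>>> carry_out([
  [0.001,-0.0005,-0.0025,0,0,0],
  [0.001,-0.0005,-0.0025,0,0,0.05],
  [0.001,-0.0005,-0.0023,0,0,0.12],
  [0.001,-0.0005,-0.002,0,0,0.2],
  [0.001,-0.0005,-0.0016,0,0,0.28],
  [0.001,-0.0005,-0.0012,0,0,0.35],
  [0.001,-0.0005,-0.0012,0,0,0.35],
])

```text
t: 17.63
ee_pos: [0.5684, 0.2988, 0.0891]
eef_rot: [-180.0, 0.1, -125.2]
force: [2.6, -2.4, 8.2]
gripper_width: 0.0127
grip_force: 60.7
```

```bash
python3 -c "
from cell import r
s=r.observe();print(s['force'],s['moment'],s['ee_pos'])"
```

```text
[ 2.55680768 -2.40755034  8.23916394] [-0.60094296 -0.59495305 -0.05512008] [0.56837949 0.298799   0.08913813]
```

>>> carry_out([
  [0,0,0.0004,0,0,0.1],
  [0,0,0.0009,0,0,0.2],
  [0,0,0.0014,0,0,0.3],
  [0,0,0.0018,0,0,0.4],
  [0,0,0.0023,0,0,0.5],
  [0,0,0.0027,0,0,0.6],
  [0,0,0.0031,0,0,0.7],
  [0,0,0.0031,0,0,0.7],
])

```text
t: 18.3
ee_pos: [0.5682, 0.2993, 0.0883]
eef_rot: [180.0, 0.1, -145.3]
force: [1.4, -1.7, 9.3]
gripper_width: 0.0127
grip_force: 60.8
```

```bash
python3 -c "
from cell import r
s=r.observe();print(s['force'],s['moment'],s['ee_pos'])"
```

```text
[ 1.41197827 -1.71525237  9.2799286 ] [-0.38258158 -0.38058375 -0.07476867] [0.56817003 0.29927708 0.0883469 ]
```

>>> carry_out([
  [0,0,0.0004,0,0,0.1],
  [0,0,0.0009,0,0,0.2],
  [0,0,0.0014,0,0,0.3],
  [0,0,0.0018,0,0,0.4],
  [0,0,0.0023,0,0,0.5],
  [0,0,0.0027,0,0,0.6],
  [0,0,0.0031,0,0,0.7],
  [0,0,0.0031,0,0,0.7],
])

```text
t: 18.97
ee_pos: [0.5678, 0.2998, 0.0875]
eef_rot: [179.9, 0.1, -165.3]
force: [1.6, -0.3, 9.7]
gripper_width: 0.0125
grip_force: 60.8
```

>>> carry_out([
  [0,0,0.0004,0,0,0.1],
  [0,0,0.0009,0,0,0.2],
  [0,0,0.0014,0,0,0.3],
  [0,0,0.0018,0,0,0.4],
  [0,0,0.0023,0,0,0.5],
  [0,0,0.0027,0,0,0.6],
  [0,0,0.0031,0,0,0.7],
  [0,0,0.0031,0,0,0.7],
])

```text
t: 19.63
ee_pos: [0.5675, 0.3, 0.0864]
eef_rot: [179.9, 0.0, 174.7]
force: [0.5, 0.5, 8.9]
gripper_width: 0.0127
grip_force: 60.5
```

```bash
python3 -c "
from cell import r
s=r.observe();print(s['force'],s['moment'],s['ee_pos'])"
```

```text
[0.50385535 0.46379999 8.94017347] [ 0.17898205 -0.20395961  0.00234761] [0.56751371 0.29999027 0.08637631]
```

>>> carry_out([
  [0,0,0.0004,0,0,0.1],
  [0,0,0.0009,0,0,0.2],
  [0,0,0.0014,0,0,0.3],
  [0,0,0.0018,0,0,0.4],
  [0,0,0.0023,0,0,0.5],
  [0,0,0.0027,0,0,0.6],
  [0,0,0.0031,0,0,0.7],
  [0,0,0.0031,0,0,0.7],
])

```text
t: 20.3
ee_pos: [0.5676, 0.3, 0.0856]
eef_rot: [179.9, -0.0, 154.6]
force: [0.8, 0.5, 8.6]
gripper_width: 0.0126
grip_force: 60.6
```

```bash
python3 -c "
from cell import r
s=r.observe();print(s['force'],s['moment'],s['ee_pos'],s['eef_rot'])"
```

```text
[0.75703795 0.45800048 8.62938452] [ 0.09948423 -0.14140011 -0.01638068] [0.56756103 0.30003573 0.08563755] [ 1.79851254e+02 -2.95536100e-02  1.54620763e+02]
```

>>> carry_out([
  [0,0,0.0004,0,0,0.1],
  [0,0,0.0009,0,0,0.2],
  [0,0,0.0014,0,0,0.3],
  [0,0,0.0016,0,0,0.35],
  [0,0,0.0016,0,0,0.35],
])

```text
t: 20.72
ee_pos: [0.5676, 0.3, 0.0853]
eef_rot: [179.9, -0.1, 144.7]
force: [-0.3, 0.3, 8.3]
gripper_width: 0.0126
grip_force: 60.6
```

```bash
python3 -c "
from cell import r
s=r.observe();print(s['force'],s['moment'],s['ee_pos'],s['eef_rot'])"
```

```text
[-0.27214736  0.28634242  8.30545251] [ 0.10087773 -0.19206254 -0.03084052] [0.56760746 0.30003837 0.08525418] [ 1.79856336e+02 -5.13048179e-02  1.44676588e+02]
```

>>> carry_out([
  [0,0,0.0004,0,0,0.1],
  [0,0,0.0009,0,0,0.2],
  [0,0,0.0012,0,0,0.28],
  [0,0,0.0012,0,0,0.28],
])

```text
t: 21.05
ee_pos: [0.5677, 0.3, 0.085]
eef_rot: [179.9, -0.1, 136.6]
force: [0.8, 0.4, 9.6]
gripper_width: 0.013
grip_force: 60.6
```

```bash
python3 -c "
from cell import r
s=r.observe();print(s['force'],s['moment'],s['ee_pos'],s['eef_rot'])"
```

```text
[0.76357517 0.40680429 9.58717084] [ 0.14643275 -0.20917457 -0.06842702] [0.56765821 0.29999158 0.08496297] [ 1.79863203e+02 -6.93064331e-02  1.36602755e+02]
```

>>> carry_out([
  [0,0,0.0005,0,0,0.1],
  [0,0,0.001,0,0,0.2],
  [0,0,0.001,0,0,0.2],
])

```text
t: 21.3
ee_pos: [0.5677, 0.3, 0.0847]
eef_rot: [179.9, -0.1, 130.8]
force: [0.9, 0.7, 8.6]
gripper_width: 0.0129
grip_force: 60.7
```

```bash
python3 -c "
from cell import r
s=r.observe();print(s['force'],s['moment'],s['ee_pos'],s['eef_rot'])"
```

```text
[0.89957372 0.72498806 8.61972865] [ 0.07643024 -0.19193603 -0.06090402] [0.56771821 0.30000413 0.08474074] [ 1.79862405e+02 -7.98310852e-02  1.30841139e+02]
```

>>> carry_out([
  [0,0,0.0005,0,0,0.1],
  [0,0,0.001,0,0,0.2],
  [0,0,0.001,0,0,0.2],
])

```text
t: 21.55
ee_pos: [0.5679, 0.3002, 0.0847]
eef_rot: [179.8, -0.1, 125.1]
force: [1.1, 1.1, 9.5]
gripper_width: 0.0132
grip_force: 60.8
```

```bash
python3 -c "
from cell import r
s=r.observe();print(s['force'],s['moment'],s['ee_pos'],s['eef_rot'])"
```

```text
[1.08089227 1.07091126 9.51060589] [ 0.17138684 -0.23455176 -0.04636888] [0.56786014 0.30015822 0.08465442] [ 1.79847778e+02 -9.55836742e-02  1.25118800e+02]
```

>>> carry_out([
  [0,0,0.0005,0,0,0.08],
  [0,0,0.0007,0,0,0.14],
  [0,0,0.0007,0,0,0.14],
])

```text
t: 21.8
ee_pos: [0.568, 0.3002, 0.0847]
eef_rot: [179.8, -0.1, 121.2]
force: [1.9, 1.7, 9.9]
gripper_width: 0.0126
grip_force: 60.9
```

```bash
python3 -c "
from cell import r
s=r.observe();print(s['force'],s['moment'],s['ee_pos'],s['eef_rot'])"
```

```text
[1.92325036 1.66385944 9.93502254] [ 0.2393844  -0.28826315 -0.01176732] [0.56801134 0.3002348  0.08465454] [ 1.79831705e+02 -1.06851563e-01  1.21178630e+02]
```

>>> carry_out([
  [0,0,0.0003,0,0,0.08],
  [0,0,0.0005,0,0,0.14],
  [0,0,0.0005,0,0,0.14],
])

```text
t: 22.05
ee_pos: [0.5682, 0.3002, 0.0846]
eef_rot: [179.8, -0.1, 117.2]
force: [1.7, 1.2, 11.6]
gripper_width: 0.0129
grip_force: 61.0
```

```bash
python3 -c "
from cell import r
s=r.observe();print(s['force'],s['moment'],s['ee_pos'],s['eef_rot'])"
```

```text
[ 1.67847313  1.16620096 11.64381508] [ 0.20886462 -0.3143749  -0.05919996] [0.56817973 0.30018198 0.08463845] [ 1.79823263e+02 -1.13189046e-01  1.17162893e+02]
```

>>> carry_out([
  [0,0,0,0,0,0.1],
  [0,0,0,0,0,0.2],
  [0,0,0,0,0,0.28],
  [0,0,0,0,0,0.28],
])

```text
t: 22.38
ee_pos: [0.5683, 0.3003, 0.0847]
eef_rot: [179.8, -0.1, 109.1]
force: [3.6, 1.3, 10.8]
gripper_width: 0.013
grip_force: 60.9
```

```bash
python3 -c "
from cell import r
s=r.observe();print(s['force'],s['moment'],s['ee_pos'],s['eef_rot'])"
```

```text
[ 3.55044213  1.3213579  10.81616464] [ 0.27042166 -0.4545819  -0.05313229] [0.56831811 0.30031287 0.08466183] [ 1.79818048e+02 -1.35672362e-01  1.09109844e+02]
```

>>> carry_out([
  [0,0,0,0,0,0.1],
  [0,0,0,0,0,0.2],
  [0,0,0,0,0,0.21],
  [0,0,0,0,0,0.21],
])

```text
t: 22.72
ee_pos: [0.5684, 0.3004, 0.0847]
eef_rot: [179.8, -0.2, 103.2]
force: [3.2, 1.6, 10.8]
gripper_width: 0.0126
grip_force: 60.9
```

```bash
python3 -c "
from cell import r
s=r.observe();print(s['force'],s['moment'],s['ee_pos'],s['eef_rot'])"
```

```text
[ 3.18800107  1.62233869 10.76012386] [ 0.44204508 -0.66554197 -0.01938951] [0.56843851 0.30043247 0.08470461] [ 1.79813017e+02 -1.61509886e-01  1.03207733e+02]
```

>>> carry_out([
  [0,0.0015,0,0,0,0.08],
  [0,0.0015,0,0,0,0.16],
  [0,0.0015,0,0,0,0.21],
  [0,0.0015,0,0,0,0.21],
])

```text
t: 23.05
ee_pos: [0.5688, 0.3004, 0.0847]
eef_rot: [179.8, -0.2, 97.1]
force: [2.2, 1.6, 11.0]
gripper_width: 0.0129
grip_force: 60.9
```

```bash
python3 -c "
from cell import r
s=r.observe();print(s['force'],s['moment'],s['ee_pos'],s['eef_rot'])"
```

```text
[ 2.20754846  1.61613937 11.04559146] [ 0.31133768 -0.56559281 -0.06371608] [0.56876558 0.30041242 0.0846694 ] [ 1.79841465e+02 -1.73179296e-01  9.71318248e+01]
```

>>> carry_out([
  [0,0,0,0,0,0.08],
  [0,0,0,0,0,0.16],
  [0,0,0,0,0,0.21],
  [0,0,0,0,0,0.21],
])

```text
t: 23.38
ee_pos: [0.5688, 0.3005, 0.0847]
eef_rot: [179.8, -0.2, 91.1]
force: [3.6, 1.3, 10.4]
gripper_width: 0.0127
grip_force: 60.9
```

```bash
python3 -c "
from cell import r
s=r.observe();print(s['force'],s['moment'],s['ee_pos'],s['eef_rot'],s['joint_pos'][6])"
```

```text
[ 3.61275502  1.34381408 10.40788052] [ 0.38308181 -0.64560287  0.02202262] [0.56884033 0.30048867 0.08469319] [179.84956987  -0.19429699  91.12119187] -10.819333683902192
```

>>> carry_out([
  [0,0,0,0,0,0.07],
  [0,0,0,0,0,0.14],
  [0,0,0,0,0,0.14],
])

```text
t: 23.63
ee_pos: [0.5689, 0.3006, 0.0847]
eef_rot: [179.9, -0.2, 87.1]
force: [3.1, 2.7, 9.5]
gripper_width: 0.0129
grip_force: 60.8
```

```bash
python3 -c "
from cell import r
s=r.observe();print(s['force'],s['moment'],s['ee_pos'],s['eef_rot'],s['joint_pos'][6])"
```

```text
[3.11962077 2.72037863 9.54295882] [ 0.4432776  -0.76760647  0.00372722] [0.56892069 0.30055757 0.08467704] [179.85177095  -0.20970704  87.0862468 ] -14.40134841203418
```

>>> carry_out([
  [0,0,0,0,0,0.07],
  [0,0,0,0,0,0.14],
  [0,0,0,0,0,0.14],
])

```text
t: 23.88
ee_pos: [0.569, 0.3008, 0.0846]
eef_rot: [179.9, -0.2, 83.1]
force: [4.5, 3.0, 8.7]
gripper_width: 0.0124
grip_force: 60.7
```

```bash
python3 -c "
from cell import r
s=r.observe();print(s['force'],s['moment'],s['ee_pos'],s['eef_rot'],s['joint_pos'][6])"
```

```text
[4.46543445 3.03975307 8.71968083] [ 0.56013505 -0.87292121  0.20194915] [0.5689992  0.30077039 0.08463194] [179.8510351   -0.22955911  83.09463758] -17.949630330283497
```

>>> carry_out([
  [0,0,0,0,0,0.04],
  [0,0,0,0,0,0.07],
  [0,0,0,0,0,0.07],
])

```text
t: 24.13
ee_pos: [0.5691, 0.3009, 0.0846]
eef_rot: [179.8, -0.2, 81.2]
force: [5.3, 3.3, 8.8]
gripper_width: 0.013
grip_force: 60.6
```

```bash
python3 -c "
from cell import r
s=r.observe();print(s['force'],s['moment'],s['ee_pos'],s['eef_rot'],s['joint_pos'][6])"
```

```text
[5.25341207 3.28902442 8.82042707] [ 0.56835694 -1.06768551  0.27849531] [0.56905259 0.30090526 0.08462373] [179.84883709  -0.24089072  81.17791718] -19.654161877239847
```

>>> carry_out([
  [0,0,0,0,0,0.04],
  [0,0,0,0,0,0.08],
  [0,0,0,0,0,0.08],
])

```text
t: 24.38
ee_pos: [0.5691, 0.301, 0.0846]
eef_rot: [179.8, -0.3, 78.9]
force: [5.7, 2.5, 8.2]
gripper_width: 0.0129
grip_force: 60.6
```

```bash
python3 -c "
from cell import r
s=r.observe();print(s['force'],s['moment'],s['ee_pos'],s['eef_rot'],s['joint_pos'][6])"
```

```text
[5.70644232 2.50859696 8.17772252] [ 0.632197   -1.15465151  0.43287648] [0.56914105 0.30100503 0.08460094] [179.84607265  -0.25299421  78.88147957] -21.691297507194445
```

Torque is 0.43 N m, so the cap is snug. I'm releasing and lifting straight up.

>>> carry_out([
  [0,0,0,0,0,0],
  [0,0,0,0,0,0],
  [0,0,0,0,0,0],
  [0,0,0,0,0,0],
  [0,0,0,0,0,0],
], claw=50)

```text
t: 24.8
ee_pos: [0.5675, 0.2982, 0.0829]
eef_rot: [-179.9, 0.0, 78.8]
force: [0.7, 0.6, -0.4]
gripper_width: 0.0499
grip_force: 0.0
```

>>> carry_out([
  [0,0,-0.06,0,0,0],
  [0,0,-0.16,0,0,0],
  [0,0,-0.28,0,0,0],
  [0,0,-0.4,0,0,0],
  [0,0,-0.45,0,0,0],
  [0,0,-0.45,0,0,0],
  [0,0,-0.45,0,0,0],
])

```text
t: 25.38
ee_pos: [0.5682, 0.2983, 0.1967]
eef_rot: [180.0, -0.1, 78.8]
force: [-0.7, -0.7, -0.9]
gripper_width: 0.0497
grip_force: 0.0
```

Run:
```python
from h import *
wpic("w4");print(proj("w4",[.569,.299,.105]),proj("w4",[.569,.299,.09]))
from cell import cams
s=cams.grab_frame("side")["image"]
a=cv2.imread("pics/w4.png")
cv2.imwrite("pics/c4.png",np.hstack([cv2.resize(a,(560,420)),cv2.resize(s[180:250,205:245],(240,420),interpolation=cv2.INTER_CUBIC)]))
```

```text
25.3833 [0.56821044 0.29830241 0.19671873] [ 1.79964340e+02 -7.65287682e-02  7.88007702e+01] [-70.0016063   30.29993981  54.10727952  86.02842863 -24.9240073
  76.32737559 -24.93321152] [-0.71717656 -0.71853136 -0.85122863] [[-0.0, -0.957, -0.29, 0.074], [1.0, -0.0, -0.001, -0.0], [0.001, -0.29, 0.957, -0.143], [0.0, 0.0, 0.0, 1.0]]
[283.52872828 212.60236214] [283.45725889 207.03916749]
```

View pics/c4.png

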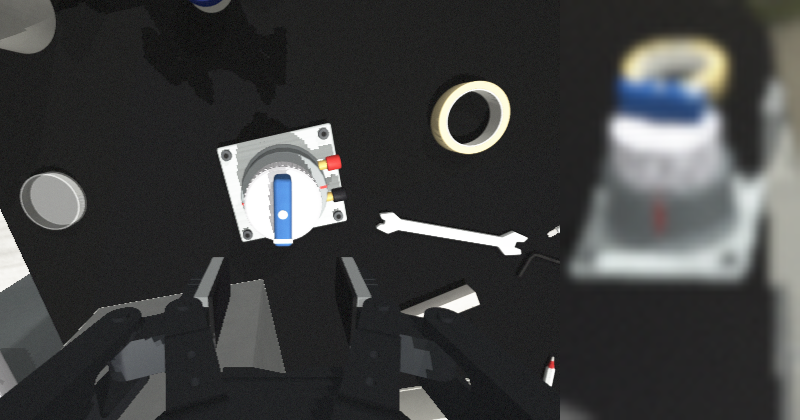

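The cap sits on the shoulder with its bar at (283,210). It stayed where the fingers left it, and the cell's index line and plate look undisturbed. Handing in.

```bash
python3 -c "
from cell import ticket
print(ticket.sign_off())"
```

```text
the job is handed in; nothing more can be done
None
```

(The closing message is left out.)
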